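# Slide the specimen carrier under the scanner bridge and start the scan

### The job

Push the blue specimen carrier along the scanner stage, flat and steadily, under the low white bridge until its front edge rests squarely against the orange stop; do not lift or tip it, and let nothing touch the bridge. Then press the green button fully down to start the scan and let go. Leave the yellow button and everything else on the bench alone.

Things in the scene. Friction and masses are not known exactly. Their poses are not given: they have to be found in the camera images.
- stage: fixed scanner stage: light grey plate 210 mm (its x) by 330 mm (its y), 10 mm thick, on the bench. Origin at bench height on the lane's centre line; the plate runs from y = -235 to +95 mm, top at z = 10 mm. The lane runs along its +y: the carrier starts near y = -140 mm and is pushed to +y. At home the carrier's origin is at x = 0, y = +5, z = 10 mm in this frame.
- stop (a point): middle of the foot of the orange stop's face, on the plate (stage x = 0, y = +75 mm), axes as the stage; the stop is a fixed bar 100 mm wide, 15 mm high
- lane_mouth (a point): middle of the flared mouth of the lane, on the plate (stage y = -48 mm), axes as the stage. Two fixed steel guide rails 8 mm high: about 115 mm apart here, narrowing to 78 mm at stage y = -13 mm and straight from there to the stop
- bridge: white bridge fixed over the lane; origin and axes as the stage. It spans y = 0 to +50 mm; legs at x = 56 to 78 mm on both sides; underside 29 mm above the bench (19 mm above the plate), beam's top 51 mm above the bench; a round black and steel sensor, 36 mm wide, in its middle reaches 75 mm above the bench
- carrier: loose blue specimen carrier: flat plate 70 mm (its x) by 140 mm (its y), 12 mm thick, 0.25 to 0.5 kg; two dark round specimens clamped in it stand 3 mm proud (15 mm in all, 4 mm below the bridge). Origin: centre of its underside. Its +y end is the front, that goes under the bridge; at home its rear edge is still 65 mm short of the bridge. It slides freely on the plate
- scan_button (a joint): the green push button: 0 at rest, 0.006 m when fully down; a spring of about 5 N brings it back
- scan_button_top (a point): centre of the top face of the green button (28 mm diameter, on a white housing fixed to the bench, pressed straight down)
- lamp_button (a joint): the yellow push button: same make; leave alone
- lamp_button_top (a point): centre of the top face of the yellow button
- spare_carrier: a second specimen carrier, same shape as the blue one but grey, 70 x 140 x 12 mm; bystander, lies on the bench beyond the stage; origin at the centre of its underside
- mount: a loose round dark resin specimen, 30 mm diameter, 18 mm high, standing on the stage plate beside the lane (stage +x side); bystander; origin at the centre of its underside
- vial: a small closed vial, 22 mm diameter, 50 mm high, standing on the stage plate beside the lane (stage -x side); bystander; origin at the centre of its underside
- jar: an amber glass jar with black cap, 60 mm diameter, 70 mm high, on the bench; bystander; origin at the centre of its underside
- dropper: a white bottle with red cap, 44 mm diameter, 85 mm high, on the bench; bystander; origin at the centre of its underside
- brush: a dusting brush lying on the bench beyond the stage; bystander
- dish: a shallow white bowl, 84 mm diameter, 22 mm high, on the bench beyond the stage; bystander; origin at the centre of its underside
Things that resemble listed ones, but are neither listed nor needed, are in the scene too. There is more than one size of the carrier; the one meant has the size given above. What is shaped like the part that bears scan_button but brown is not meant.

How it is judged:
On the way, in this order (a step that is already met when the one before it is completed fails the run):
1. the carrier lies flat under the bridge, square against the stop (y of carrier in the frame of stage between 0.001 and 0.009 m and x of carrier in the frame of stage between -0.008 and 0.008 m and angle between the y axis of carrier and the y axis of stage, either way round below 0.07 rad and angle between carrier's own z axis and vertical below 0.03 rad and z of carrier in the frame of stage below 0.013 m), for 0.2 s.
2. the green button is pressed fully down while the carrier is home (all of step 1 and value of joint scan_button above 0.0045 m), for 0.05 s.
At the end, for the whole second after the job is handed in: The carrier rests flat on the stage under the bridge, its front edge within 4 mm of the orange stop, within 8 mm of the lane's centre line and square to it within 4 degrees; the green button has been pressed after that and is released (all of step 1 and linear speed of carrier below 0.01 m/s and value of joint each of scan_button, lamp_button below 0.002 m); the robot touches nothing.
It fails at once if the carrier is tipped, lifted off the stage, or flicked (over 0.35 m/s) instead of slid (angle between carrier's own z axis and vertical above 0.06 rad or z of carrier in the frame of stage above 0.015 m or linear speed of carrier above 0.35 m/s).
It fails at once if something touches the bridge (contact force between anything else and bridge above 1 N).
It fails at once if the green button is pressed before the carrier is home (value of joint scan_button above 0.003 m and not (y of carrier in the frame of stage between 0.001 and 0.009 m and x of carrier in the frame of stage between -0.008 and 0.008 m and angle between the y axis of carrier and the y axis of stage, either way round below 0.07 rad and angle between carrier's own z axis and vertical below 0.03 rad and z of carrier in the frame of stage below 0.013 m)).
It fails at once if the yellow button is pressed (value of joint lamp_button above 0.002 m).
It fails at once if another thing on the bench or stage is moved more than 20 mm (distance of any of spare_carrier, mount, vial, jar, dropper, brush, dish from where it was at the start of the episode above 0.02 m).
It also fails if it takes over 43 s, if anything falls off the work surface, if the arm or the gripper's body presses on something with over 40 N, if the wrist force passes 120 N, or if a joint passes its speed limit or range.

### The arm

A 7-joint arm with a two-finger parallel gripper is mounted at the origin on the work surface. World frame = base frame: x ahead of the robot, y to its left, z up, the work surface at z = 0. Lengths are in m, angles in rad, forces in N, time in s.
With the tool pointing down it reaches from about 0.4 to 0.85 m from the base axis. Payload 4.5 kg.
Tool frame: the origin (TCP) lies at the very end of the fingers, on their centre line; the grasp point (between the pads) lies 19 mm behind it; y points along the fingers, x is the direction in which the jaws open and shut, and the axes are right-handed (so a half turn about y gives the same grasp; the last joint's range is limited). The gripper opens to 88 mm and grips with 3 to 60 N. Pads are 18 mm wide; open, the fingers measure 123 mm over their backs; the gripper's body (75 mm by 187 mm) begins 45 mm behind the grasp point.
Start: joints at [-1.147, 0.689, -0.195, 1.565, 0.157, 0.902, -0.215], TCP at [0.237, 0.578, 0.215] pointing down, gripper open.
Joint ranges: [-3.01, 3.01], [-0.46, 2.08], [-1.47, 1.51], [0.13, 2.56], [-1, 4.14], [0.04, 2.09], [-2.66, 2.66]. Speed limits (rad/s): [2.57, 2.57, 3.14, 3.14, 3.14, 3.14, 3.14].

### API

Orientations are given as a unit quaternion [x, y, z, w].
In Python, from plant import r gives the robot as it stands.
- The arm moves only by the shell command python3 -m inch 'ROWS' [OPENING] [FORCE]. ROWS is JSON, a list of rows, each a list of 6 numbers: the shift along the tool's x, y, z in mm, then the turn, a rotation vector about the tool's x, y, z in rad. In form: [[x, y, z, ax, ay, az], ...]. A call has 1 to 12 rows; each row shifts and turns the commanded pose from where the row before left it, along the tool's axes as they then stand; what a row does not reach is not made up. A row lasts 1/12 s, in which the tool goes at most 41.7 mm and 7.16 degrees, less where a joint would pass 70% of its speed; a pose out of reach is approached as far as the arm can. A call is refused whole if a number of a shift passes 41.7 or a number of a turn 0.125, either way. A call with a gripper value outside its range is refused whole. OPENING is the finger opening in mm, from 0 to 88.1, set as the call begins (- or left out, the last holds). The fingers move at their own pace and stop on an object; FORCE is the grip in N (left out, the last holds). Time passes only in rows, so rows that do not move let the fingers close. It gives the time, the measured TCP pose, the force and the opening at its end, in the units of the state.
- r.get_state(): the state, without advancing time (a new reading comes with each control period).
- r.snapshot(name): name is "side" or "top"; returns a dict with "img" (384x512x3 uint8, red, green, blue), "range_z" (384x512 float32, m along the optical axis (not along the pixel's ray), 0 where there is no reading), "mtx" (3x3 intrinsics, pixels), "k1" (the pictures are not rectified: a ray, as slopes to the right and down, at radius r is drawn at 1 + k1 r^2 times it, then the intrinsics apply), "camera_from_world" (4x4, takes a point from world to camera coordinates). Camera axes: x right, y down, z forward; pixel columns grow to the right and rows downward; lengths in m; the calibration is good to about 2 mm. A picture is of the moment at which its call begins.
- r.finish_job(): hands the job in, once; it reports no verdict.
The state is a dict: "clock": time; "q": joint angles; "qd": joint speeds; "joint_torque": joint torques, N m; "tool_pos": TCP position; "eef_rot": TCP orientation; "contact_force": force on the tool from outside, world axes, zero at the start; "moment": the same for the moment, N m; "opening": opening from 0.0 (shut) to 1.0 (fully open).
Only numpy, scipy, OpenCV 4.12 (cv2) and the standard library are available. Lean on these libraries where they do the work, as an engineer would, in place of code of your own. Each camera call takes 0.05 s, during which the arm holds its last target.

## Working session

There is one attempt and no reset: what is moved stays moved. The work goes in short steps, Python scripts to look and compute and a shell command to move; the robot and the scene stay as the last step left them, time stands still between calls to the robot, and variables do not carry over. Pictures are saved under pics/ and viewed, and the job is handed in when it is done.

```bash
ls; mkdir -p pics
python3 - <<'E'
from plant import r
import cv2,numpy as np
s=r.get_state();print({k:np.round(v,3).tolist() for k,v in s.items()})
for n in("side","top"):
    d=r.snapshot(n);np.savez(f"{n}0.npz",**d);cv2.imwrite(f"pics/{n}0.png",d["img"][:,:,::-1])
    print(n,d["mtx"],d["k1"],np.round(d["camera_from_world"],3))
E
```

```text
pics
{'clock': 0.0, 'q': [-1.147, 0.69, -0.195, 1.566, 0.157, 0.902, -0.215], 'qd': [-0.0, -0.001, -0.002, -0.0, -0.0, -0.001, 0.001], 'joint_torque': [-0.001, -52.758, -1.267, -15.343, -0.053, 0.007, 0.0], 'tool_pos': [0.237, 0.577, 0.215], 'eef_rot': [0.588, 0.393, -0.394, -0.587], 'contact_force': [0.533, 0.017, 0.776], 'moment': [0.02, -0.013, 0.002], 'opening': 1.001}
side [[369.79166772   0.         251.61028137]
 [  0.         369.79166772 191.30597805]
 [  0.           0.           1.        ]] -0.09589675344848873 [[-0.982 -0.189  0.005  0.517]
 [-0.137  0.69  -0.711  0.119]
 [ 0.131 -0.699 -0.703  0.804]
 [ 0.     0.     0.     1.   ]]
top [[373.52849999   0.         261.39453451]
 [  0.         373.52849999 193.74629135]
 [  0.           0.           1.        ]] -0.10727372821336172 [[-0.003 -1.    -0.016 -0.026]
 [-0.993  0.005 -0.118  0.514]
 [ 0.118  0.016 -0.993  0.883]
 [ 0.     0.     0.     1.   ]]
```

View pics/side0.png

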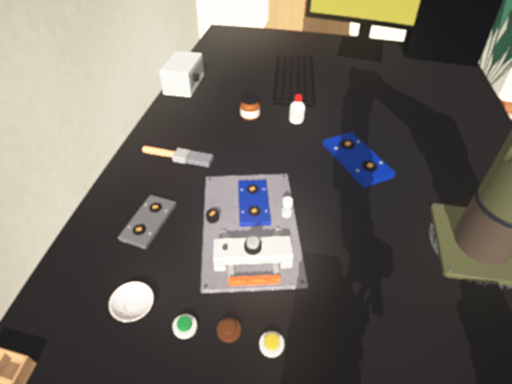

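View pics/top0.png

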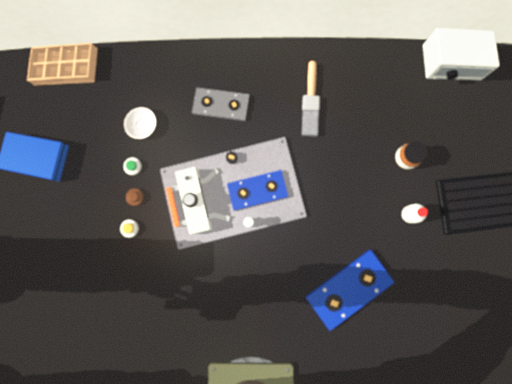

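Side view: the stage is at (250,230), the small blue carrier at (254,203), the orange stop at (255,281), the green button at (185,326) and the yellow one at (271,343). The top view shows the same things, with the carrier at (258,190), the stop at (174,207) and the green button at (131,166). The arm is out of view.

```bash
cat > h.py <<'E'
import cv2,numpy as np
def und(d,uv):
    K=d["mtx"];k=float(d["k1"]);uv=np.atleast_2d(np.asarray(uv,float)).reshape(-1,1,2)
    return cv2.undistortPointsIter(uv,K,np.array([k,0,0,0.]),None,None,(3,50,1e-10)).reshape(-1,2)
def ray(d,uv):
    T=d["camera_from_world"];R=T[:3,:3];t=T[:3,3];s=und(d,uv)
    return -R.T@t,(np.c_[s,np.ones(len(s))])@R
def plane(d,uv,z):
    c,v=ray(d,uv);return c+v*((z-c[2])/v[:,2])[:,None]
def tri(d1,p1,d2,p2):
    c1,v1=ray(d1,p1);c2,v2=ray(d2,p2);v1=v1[0];v2=v2[0]
    a=np.linalg.lstsq(np.c_[v1,-v2],c2-c1,rcond=None)[0]
    A=c1+a[0]*v1;B=c2+a[1]*v2
    return (A+B)/2,np.linalg.norm(A-B)
def proj(d,P):
    T=d["camera_from_world"];rv,_=cv2.Rodrigues(T[:3,:3].copy())
    return cv2.projectPoints(np.atleast_2d(P).astype(float),rv,T[:3,3].copy(),d["mtx"],np.array([float(d["k1"]),0,0,0]))[0].reshape(-1,2)
def mask(d,lo,hi):
    return cv2.inRange(cv2.cvtColor(d["img"],cv2.COLOR_RGB2HSV),np.array(lo),np.array(hi))
R={"blue":((105,120,70),(130,255,255)),"orange":((5,150,120),(15,255,255)),"green":((55,120,60),(90,255,255)),"yellow":((20,140,120),(33,255,255)),"grey":((110,0,70),(179,60,200))}
def blobs(d,c,amin=25):
    m=mask(d,*R[c]);cs,_=cv2.findContours(m,cv2.RETR_EXTERNAL,cv2.CHAIN_APPROX_NONE)
    out=[]
    for k in cs:
        a=cv2.contourArea(k)
        if a>=amin: out.append((a,cv2.minAreaRect(k),k))
    return sorted(out,key=lambda o:-o[0])
E
python3 - <<'E'
from h import *
D={n:dict(np.load(n+"0.npz")) for n in("side","top")}
for n,d in D.items():
    print(n,"cam",np.round(ray(d,[0,0])[0],3))
    for c in("blue","orange","green","yellow"):
        for a,rr,k in blobs(d,c)[:6]:
            z=d["range_z"][int(rr[0][1]),int(rr[0][0])]
            M=cv2.moments(k);p=(M['m10']/M['m00'],M['m01']/M['m00'])
            print(c,a,np.round(p,1),np.round(rr[1],1),round(rr[2],1),"z",z, np.round(plane(d,p,.02),3))
    for p in [(250,175),(230,275),(190,200),(300,210)]:
        print(p,d["img"][p[1],p[0]],cv2.cvtColor(d["img"][p[1]:p[1]+1,p[0]:p[0]+1],cv2.COLOR_RGB2HSV)[0,0])
E
```

```text
side cam [0.419 0.577 0.647]
blue 2023.0 [358.6 159.3] [75.7 33.2] 45.0 z 0.98856366 [[ 0.278 -0.221  0.02 ]]
blue 1200.0 [253.2 203.2] [45.  29.5] 87.5 z 0.8632208 [[ 0.524 -0.008  0.02 ]]
orange 304.0 [253.  279.7] [ 7.4 49.1] 87.3 z 0.7122657 [[0.486 0.194 0.02 ]]
orange 83.5 [249.5 106.5] [ 7. 17.] 90.0 z 1.1157267 [[ 0.614 -0.418  0.02 ]]
orange 34.5 [227.8 332.1] [ 6.6 10. ] 82.9 z 0.6385295 [[0.51  0.308 0.02 ]]
green 121.0 [183.9 323.4] [13. 12.] 90.0 z 0.65060335 [[0.591 0.308 0.02 ]]
yellow 1607.5 [378.5   9.6] [24. 97.] 90.0 z 1.4081212 [[ 0.142 -1.495  0.02 ]]
yellow 142.5 [271.3 341.1] [14. 13.] 90.0 z 0.62763083 [[0.432 0.31  0.02 ]]
(250, 175) [140 133 135] [171  13 140]
(230, 275) [188 180 171] [ 16  23 188]
(190, 200) [63 59 58] [ 6 20 63]
(300, 210) [71 67 66] [ 6 18 71]
top cam [ 0.406 -0.042  0.937]
blue 3438.0 [349.6 289.6] [43.5 82.8] 53.5 z 0.89473176 [[ 0.28 -0.24  0.02]]
blue 2455.5 [ 32.8 155.7] [66.3 40. ] 11.3 z 0.9249909 [[0.62  0.578 0.02 ]]
blue 1399.0 [257.3 190.1] [26.9 56. ] 76.0 z 0.9265346 [[ 0.524 -0.017  0.02 ]]
orange 58.0 [173.4 205.8] [37.3  3.3] 77.0 z 0.9166194 [[0.486 0.191 0.02 ]]
orange 52.0 [404.6 157.4] [21.1  9. ] 60.9 z 0.8896711 [[ 0.606 -0.39   0.02 ]]
green 37.0 [130.7 165. ] [6. 7.] 90.0 z 0.9356923 [[0.59  0.305 0.02 ]]
(250, 175) [212 205 203] [  7  11 212]
(230, 275) [66 60 58] [ 8 31 66]
(190, 200) [242 241 234] [ 26   8 242]
(300, 210) [208 202 201] [  4   9 208]
```

```bash
cat > m.py <<'E'
from h import *
def ctr(k): M=cv2.moments(k); return np.array([M['m10']/M['m00'],M['m01']/M['m00']])
def rect(d,k,z):
    P=plane(d,k.reshape(-1,2),z)[:,:2].astype(np.float32)*1000
    (c,s,a)=cv2.minAreaRect(P); b=cv2.boxPoints((c,s,a)); e0=b[1]-b[0]; e1=b[2]-b[1]
    L=e0 if np.linalg.norm(e0)>np.linalg.norm(e1) else e1
    ang=np.degrees(np.arctan2(L[1],L[0]))%180
    return np.array(c),sorted(s),ang
def stage_mask(d):
    g=cv2.cvtColor(d["img"],cv2.COLOR_RGB2HSV); m=((g[...,1]<60)&(g[...,2]>95)).astype(np.uint8)*255
    m|=mask(d,*R["blue"])|mask(d,*R["orange"])
    return cv2.morphologyEx(m,cv2.MORPH_CLOSE,np.ones((7,7)))
E
python3 - <<'E'
from m import *
D={n:dict(np.load(n+"0.npz")) for n in("side","top")}
cc={"side":(253,203),"top":(257,190)}
for n,d in D.items():
    m=stage_mask(d);cs,_=cv2.findContours(m,cv2.RETR_EXTERNAL,cv2.CHAIN_APPROX_NONE)
    k=[k for k in cs if cv2.pointPolygonTest(k,cc[n],False)>0][0]
    v=d["img"].copy();cv2.drawContours(v,[k],-1,(255,0,0),1)
    print(n,"stage",rect(d,k,.010))
    b=[b for b in blobs(d,"blue") if np.hypot(*(ctr(b[2])-cc[n]))<8][0][2]
    cv2.drawContours(v,[b],-1,(0,255,0),1)
    print("carrier",rect(d,b,.022))
    o=[o for o in blobs(d,"orange")][0][2];print("orange",rect(d,o,.025))
    cv2.imwrite(f"pics/{n}_c.png",cv2.resize(v[120:384,100:400],None,fx=2,fy=2)[:,:,::-1])
    globals()["g"+n]=ctr(blobs(d,"green")[0][2])
print("green",tri(D["top"],gtop,D["side"],gside))
bl={n:blobs(D[n],"blue") for n in D}
E
```

```text
side stage (array([520.66577148,  49.84172058]), [214.74960327148438, 339.7533874511719], np.float32(104.10741))
carrier (array([525.07092285, -12.34407043]), [67.07138061523438, 145.42616271972656], np.float32(103.5164))
orange (array([484.59606934, 197.04833984]), [16.616243362426758, 95.60458374023438], np.float32(14.244089))
top stage (array([520.91217041,  47.73864746]), [215.11143493652344, 335.1209411621094], np.float32(103.96154))
carrier (array([524.67480469, -17.00435638]), [67.15414428710938, 138.3739013671875], np.float32(103.8655))
orange (array([483.11236572, 190.21194458]), [8.234212875366211, 93.34537506103516], np.float32(14.368237))
green (array([0.5915671 , 0.30636568, 0.0160368 ]), np.float64(0.0006076332117502999))
```

View pics/top_c.png

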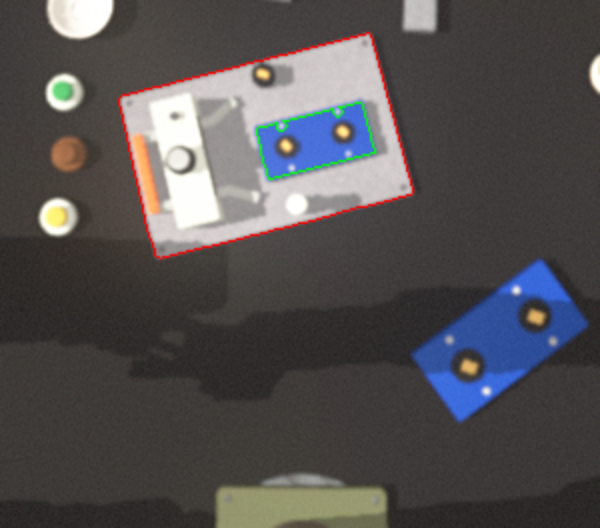

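View pics/side_c.png

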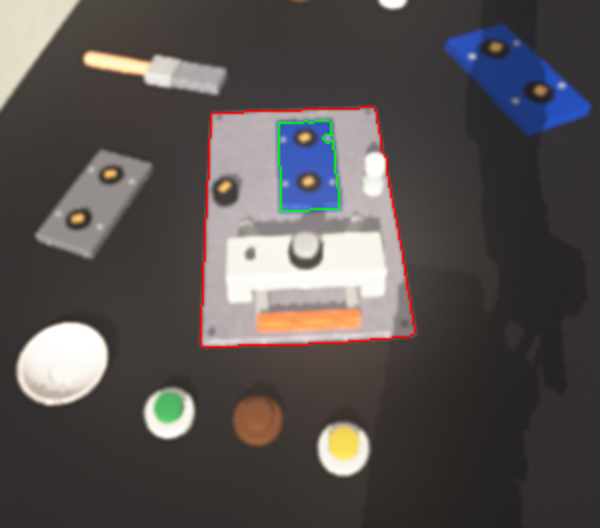

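```bash
cat >> m.py <<'E'
TH=np.radians(104.0);SY=np.array([np.cos(TH),np.sin(TH)]);SX=np.array([SY[1],-SY[0]])
O=np.array([503.9,115.9])
def tostage(p): q=np.asarray(p)[...,:2]-O; return np.stack([q@SX,q@SY],-1)
def toworld(x,y): return O+x*SX+y*SY
from scipy.spatial.transform import Rotation as Ro
def axes():
    """desired tool frame candidates"""
def goto(s,w,z=None,xdir=SX):
    """print move (in current tool axes, mm) & yaw from state s to world xy mm, z mm"""
    Rm=Ro.from_quat(s["eef_rot"]);p=np.array(s["tool_pos"])*1000
    X=np.array([*xdir,0]);Y=np.array([0,0,-1.]);Rt=np.c_[X,Y,np.cross(X,Y)]
    best=min((Rt,np.c_[-X,Y,np.cross(-X,Y)]),key=lambda A:(Rm.inv()*Ro.from_matrix(A)).magnitude())
    T=np.array([*w,p[2] if z is None else z])
    print("pos",np.round(p,1),"stage",np.round(tostage(p),1),"target",np.round(T,1))
    print("shift in current tool axes",np.round(Rm.inv().apply(T-p),1),"rotvec",np.round((Rm.inv()*Ro.from_matrix(best)).as_rotvec(),4))
    print("shift in final tool axes",np.round(best.T@(T-p),1))
E
python3 - <<'E'
from m import *
from plant import r
D={n:dict(np.load(n+"0.npz")) for n in("side","top")}
s=r.get_state();print(np.round(Ro.from_quat(s["eef_rot"]).as_matrix(),3),s["opening"])
R["green"]=((45,70,40),(95,255,255));R["yellow"]=((18,90,120),(35,255,255));R["vial"]=((0,0,225),(179,25,255))
C={}
for n,d in D.items():
    for c in("green","yellow"):
        for a,rr,k in blobs(d,c):
            p=ctr(k)
            if n=="top" and p[0]<150 or n=="side" and p[1]>300:
                print(n,c,a,p,rr[1],"depth pt",np.round(d["range_z"][int(p[1]),int(p[0])],4)); C[n,c]=p
                # depth->world
                c0,v=ray(d,p);zc=d["range_z"][int(round(p[1])),int(round(p[0]))];print(np.round(c0+v[0]*zc,4))
for c in("green","yellow"):
    if ("top",c) in C and ("side",c) in C: print(c,tri(D["top"],C["top",c],D["side"],C["side",c]))
print("vial",tostage(1000*plane(D["top"],(248,222),.05)),"mount",tostage(1000*plane(D["top"],(232,157),.018)))
print("side vial base",tostage(1000*plane(D["side"],(287,214),.012)),"mount",tostage(1000*plane(D["side"],(212,215),.02)))
# carrier specimens depth
for n,d in D.items():
    p={"top":(257,193),"side":(253,203)}[n];c0,v=ray(d,p);print(n,"carrier surf",np.round(c0+v[0]*d["range_z"][p[1],p[0]],4))
goto(s,toworld(-12,-134))
E
```

```text
[[ 0.38  -0.001 -0.925]
 [ 0.925 -0.002  0.38 ]
 [-0.002 -1.    -0.   ]] 0.9991978480955561
side green 148.0 [183.81869369 323.21734234] (14.0, 13.0) depth pt 0.6515
[0.5907 0.3083 0.0211]
side yellow 181.5 [271.3241506  341.11753903] (16.0, 14.0) depth pt 0.6276
[0.4322 0.3106 0.022 ]
side yellow 85.0 [ 13.00784314 355.96470588] (24.659591674804688, 7.270457744598389) depth pt 0.5907
[0.8621 0.4356 0.0245]
side yellow 29.5 [  4.06779661 381.24858757] (10.439401626586914, 4.532897472381592) depth pt 0.5606
[0.8502 0.4789 0.0278]
top green 56.5 [130.85545723 165.03834808] (8.0, 9.0) depth pt 0.9357
[0.59   0.3037 0.0219]
top yellow 64.0 [127.859375 227.890625] (8.0, 10.0) depth pt 0.9165
[0.4309 0.3054 0.0219]
green (array([0.59165644, 0.30606521, 0.01595877]), np.float64(0.0009582400034836766))
yellow (array([0.54038645, 0.38166685, 0.2517487 ]), np.float64(0.38161781588561833))
vial [[-85.06223611 -94.17175482]] mount [[ 84.76992366 -93.14142198]]
side vial base [[-86.28052739 -94.41543322]] mount [[ 85.3752608  -92.61095537]]
side carrier surf [ 0.5247 -0.0062  0.0221]
top carrier surf [ 0.5161 -0.0169  0.0273]
pos [237.3 577.5 214.6] stage [-147.   512.4] target [524.7 -17.  214.6]
shift in current tool axes [-440.8    0.8 -491.7] rotvec [ 9.000e-04  9.368e-01 -1.500e-03]
shift in final tool axes [ 135.     0.  -646.4]
```

```bash
python3 -m inch '[[0,0,0,0,0.117,0],[0,0,0,0,0.117,0],[0,0,0,0,0.117,0],[0,0,0,0,0.117,0],[0,0,0,0,0.117,0],[0,0,0,0,0.117,0],[0,0,0,0,0.117,0],[0,0,0,0,0.117,0],[0,0,0,0,0,0]]' 88 10; python3 -c "
from m import *
from plant import r
s=r.get_state();print(np.round(s['q'],2));goto(s,toworld(-12,-138))"
```

```text
clock: 0.85
tool_pos: [0.2372, 0.5779, 0.2149]
eef_rot: [0.702, 0.085, -0.085, -0.702]
contact_force: [0.7, 0.4, 0.2]
opening: 1.001
[-1.3   0.69  0.08  1.57 -0.06  0.88 -0.95]
pos [237.2 577.9 214.9] stage [-147.   512.8] target [525.6 -20.9 214.9]
shift in current tool axes [ 1.363e+02  6.000e-01 -6.505e+02] rotvec [ 0.001  -0.002  -0.0001]
shift in final tool axes [ 135.     0.  -650.8]
```

```bash
python3 -m inch '[[8,0,-36,0,0,0],[8,0,-36,0,0,0],[8,0,-36,0,0,0],[8,0,-36,0,0,0],[8,0,-36,0,0,0],[8,0,-36,0,0,0],[8,0,-36,0,0,0],[8,0,-36,0,0,0],[8,0,-36,0,0,0]]'; python3 -m inch '[[8,0,-36,0,0,0],[8,0,-36,0,0,0],[8,0,-36,0,0,0],[8,0,-36,0,0,0],[8,0,-36,0,0,0],[8,0,-36,0,0,0],[8,0,-36,0,0,0],[8,0,-36,0,0,0],[0,0,-36,0,0,0],[0,0,0,0,0,0],[0,0,0,0,0,0]]'; python3 -c "
from m import *
from plant import r
s=r.get_state();print(np.round(s['q'],2));goto(s,toworld(-12,-138),16)
for n in('side','top'):
    d=r.snapshot(n);cv2.imwrite(f'pics/{n}1.png',d['img'][:,:,::-1]);np.savez(n+'1.npz',**d)"
```

```text
clock: 1.6
tool_pos: [0.3863, 0.2796, 0.2153]
eef_rot: [0.702, 0.088, -0.088, -0.702]
contact_force: [1.1, 0.6, -0.5]
opening: 1.003
clock: 2.52
tool_pos: [0.5267, -0.0203, 0.215]
eef_rot: [0.702, 0.085, -0.086, -0.702]
contact_force: [0.2, 1.2, -0.8]
opening: 0.999
[-0.04  0.56 -0.02  1.87  0.01  0.72  0.18]
pos [526.7 -20.3 215. ] stage [ -10.9 -137.7] target [525.6 -20.9  16. ]
shift in current tool axes [ -1.  199.   -0.2] rotvec [ 0.0008 -0.0019 -0.0005]
shift in final tool axes [ -1.1 199.   -0.3]
```

View pics/side1.png

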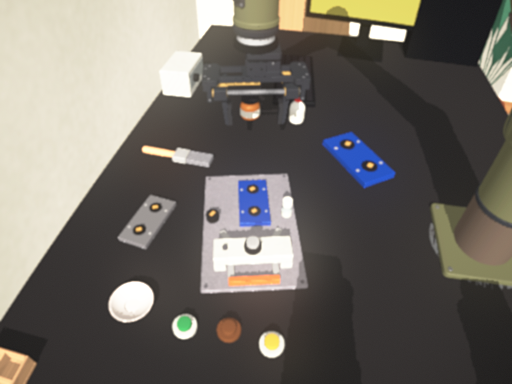

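View pics/top1.png

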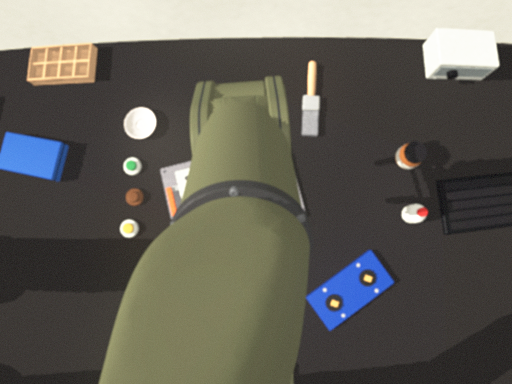

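The side view shows the gripper at (255,80), high and aligned with the lane. In the top view the arm hides the stage. I'll come down in two stages.

```bash
python3 -m inch '[[-1,30,0,0,0,0],[0,30,0,0,0,0],[0,30,0,0,0,0],[0,30,0,0,0,0],[0,30,0,0,0,0],[0,10,0,0,0,0],[0,0,0,0,0,0]]'; python3 -c "
from m import *
from plant import r
s=r.get_state();goto(s,toworld(-12,-138),15)
for n in('side',):
    d=r.snapshot(n);cv2.imwrite(f'pics/{n}2.png',cv2.resize(d['img'][100:300,150:400],None,fx=3,fy=3)[:,:,::-1])"
```

```text
clock: 3.2
tool_pos: [0.5236, -0.0157, 0.0533]
eef_rot: [-0.701, -0.086, 0.09, 0.702]
contact_force: [-0.5, 0.2, 0.6]
opening: 0.998
pos [523.6 -15.7  53.3] stage [ -12.7 -132.5] target [525.6 -20.9  15. ]
shift in current tool axes [ 0.9 38.3 -5.6] rotvec [-0.0022  0.0045 -0.0047]
shift in final tool axes [ 0.7 38.3 -5.5]
```

View pics/side2.png

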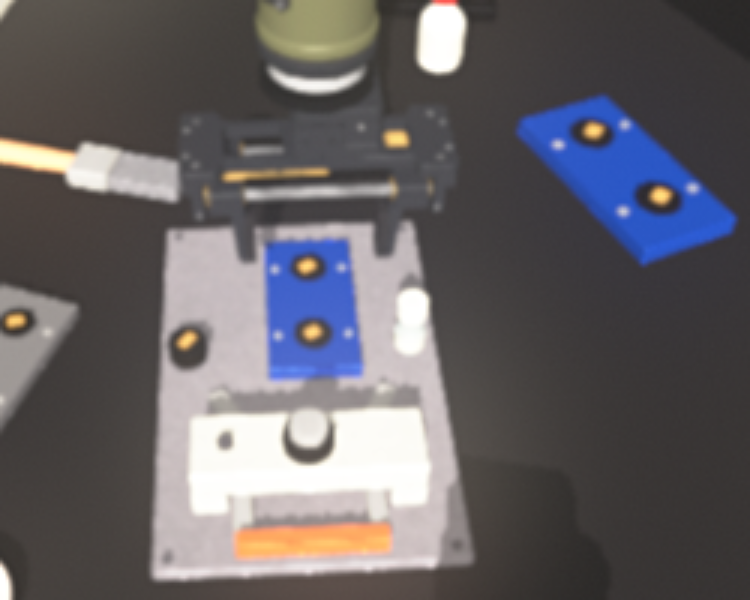

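The fingers straddle the carrier, with their tips at (245,255) and (385,250) in the enlarged view. I'll finish the descent, cage the carrier and shift it sideways.

```bash
python3 -m inch '[[0,12,-2,0,0,0],[0,10,-2,0,0,0],[0,8,-2,0,0,0],[0,4,0,0,0,0],[0,0,0,0,0,0],[0,0,0,0,0,0]]' ; python3 -c "
from m import *
from plant import r
s=r.get_state();goto(s,toworld(-12,-138),15)"
```

```text
clock: 3.75
tool_pos: [0.527, -0.0236, 0.0213]
eef_rot: [-0.702, -0.086, 0.086, 0.702]
contact_force: [-0.9, -0.3, -0.4]
opening: 1.0
pos [527.  -23.6  21.3] stage [ -11.3 -141. ] target [525.6 -20.9  15. ]
shift in current tool axes [-0.7  6.3  3. ] rotvec [-0.0002  0.0005 -0.0002]
shift in final tool axes [-0.7  6.3  3. ]
```

```bash
python3 -m inch '[[0,4,0,0,0,0],[0,2,0,0,0,0],[0,0,0,0,0,0]]'; python3 -m inch '[[0,0,0,0,0,0],[0,0,0,0,0,0],[0,0,0,0,0,0],[0,0,0,0,0,0]]' 74 5; python3 -m inch '[[2,0,0,0,0,0],[3,0,0,0,0,0],[3,0,0,0,0,0],[2,0,0,0,0,0],[1,0,0,0,0,0],[0,0,0,0,0,0],[0,0,0,0,0,0]]' 72; python3 -c "
from m import *
from plant import r
s=r.get_state();goto(s,toworld(0,-138),15)
for n in('side',):
    d=r.snapshot(n);np.savez('side3.npz',**d);cv2.imwrite(f'pics/{n}3.png',cv2.resize(d['img'][100:300,150:400],None,fx=3,fy=3)[:,:,::-1])"
```

```text
clock: 4.0
tool_pos: [0.527, -0.0235, 0.0151]
eef_rot: [-0.702, -0.086, 0.087, 0.702]
contact_force: [0.2, 0.6, -0.3]
opening: 0.998
clock: 4.33
tool_pos: [0.5272, -0.0235, 0.0154]
eef_rot: [-0.702, -0.087, 0.086, 0.702]
contact_force: [0.6, 0.8, -0.1]
opening: 0.838
clock: 4.92
tool_pos: [0.5377, -0.0209, 0.0153]
eef_rot: [-0.702, -0.086, 0.086, 0.702]
contact_force: [-0.1, -0.0, 0.2]
opening: 0.822
pos [537.7 -20.9  15.3] stage [  -0.3 -140.9] target [537.3 -18.   15. ]
shift in current tool axes [0.3 0.3 2.9] rotvec [-0.0001  0.0006 -0.0001]
shift in final tool axes [0.3 0.3 2.9]
```

View pics/side3.png

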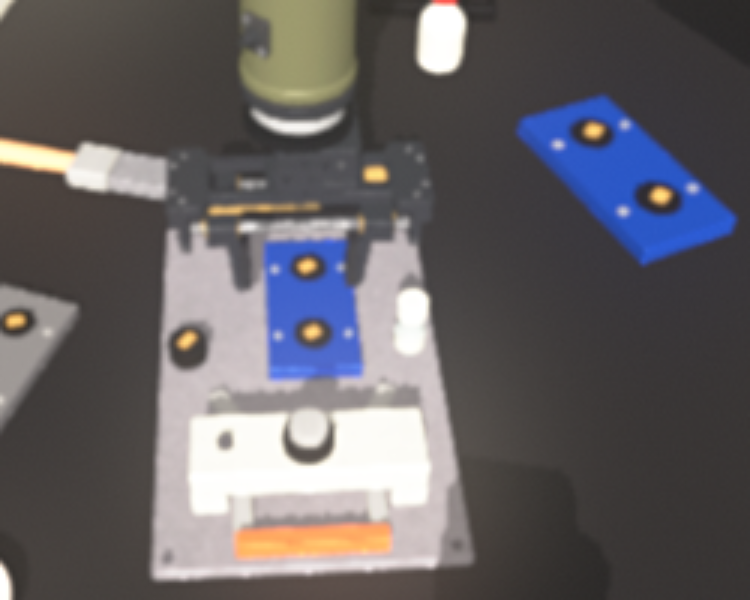

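```bash
python3 -c "
from m import *
from plant import r
d=dict(np.load('side3.npz'));d0=dict(np.load('side0.npz'))
s=r.get_state();p=np.array(s['tool_pos'])*1000
for x in(-36.2-17.5,-36.2,36.2,53.7):
    w=toworld(x-.3,-141+9);print(x,(proj(d,[[w[0]/1e3,w[1]/1e3,.0153]])-[150,100])*3)
for D in(d0,d):
    b=[b for b in blobs(D,'blue') if np.hypot(*(ctr(b[2])-(253,205)))<12][0][2];print(cv2.boundingRect(b),ctr(b))
    print('front specimen etc')
for x in(-47,23,-35,35):
  w=toworld(x,-64);print(x,(proj(d,[[w[0]/1e3,w[1]/1e3,.022]])-[150,100])*3)
"
```

```text
-53.7 [[364.84096766 305.17431224]]
-36.2 [[342.69965937 305.96117164]]
36.2 [[250.66567555 309.20448684]]
53.7 [[228.34207246 309.98451907]]
(239, 180, 31, 46) [253.2175     203.15347222]
front specimen etc
(238, 180, 32, 46) [252.97746045 203.19963601]
front specimen etc
-47 [[364.24979638 365.59082251]]
23 [[269.69535485 369.15720204]]
-35 [[348.0947032  366.20946531]]
35 [[253.42239387 369.75772657]]
```

```bash
python3 -c "
from m import *
d=dict(np.load('side3.npz'))
cv2.imwrite('pics/s3z.png',cv2.resize(d['img'][155:235,205:295],None,fx=8,fy=7,interpolation=cv2.INTER_CUBIC)[:,:,::-1])
for y in(180,185,190,193,196,199):
  for x in (228,230,232,266,268,270):
    c0,v=ray(d,(x,y));P=(c0+v[0]*d['range_z'][y,x])*1000;print((x,y),np.round(tostage(P)),round(P[2]),end=' ')
  print()
"
```

```text
(228, 180) [  45. -107.] 113 (230, 180) [  42. -139.] 83 (232, 180) [  37. -139.] 83 (266, 180) [ -39. -135.] 83 (268, 180) [ -43. -135.] 83 (270, 180) [ -44. -106.] 110 
(228, 185) [  47. -130.] 76 (230, 185) [  42. -132.] 75 (232, 185) [  38. -132.] 74 (266, 185) [ -39. -130.] 72 (268, 185) [ -43. -132.] 71 (270, 185) [ -48. -129.] 73 
(228, 190) [  47. -128.] 63 (230, 190) [  43. -131.] 59 (232, 190) [  38. -132.] 59 (266, 190) [ -39. -130.] 57 (268, 190) [ -44. -131.] 56 (270, 190) [ -48. -130.] 57 
(228, 193) [  48. -130.] 52 (230, 193) [  43. -130.] 51 (232, 193) [  38. -130.] 50 (266, 193) [ -40. -132.] 45 (268, 193) [ -44. -130.] 47 (270, 193) [ -49. -130.] 47 
(228, 196) [  49. -161.] 10 (230, 196) [  43. -128.] 43 (232, 196) [  39. -132.] 39 (266, 196) [ -41. -144.] 23 (268, 196) [ -48. -157.] 9 (270, 196) [ -53. -156.] 10 
(228, 199) [  49. -151.] 10 (230, 199) [  44. -151.] 10 (232, 199) [  39. -150.] 11 (266, 199) [ -41. -136.] 21 (268, 199) [ -47. -147.] 10 (270, 199) [ -52. -147.] 9
```

View pics/s3z.png

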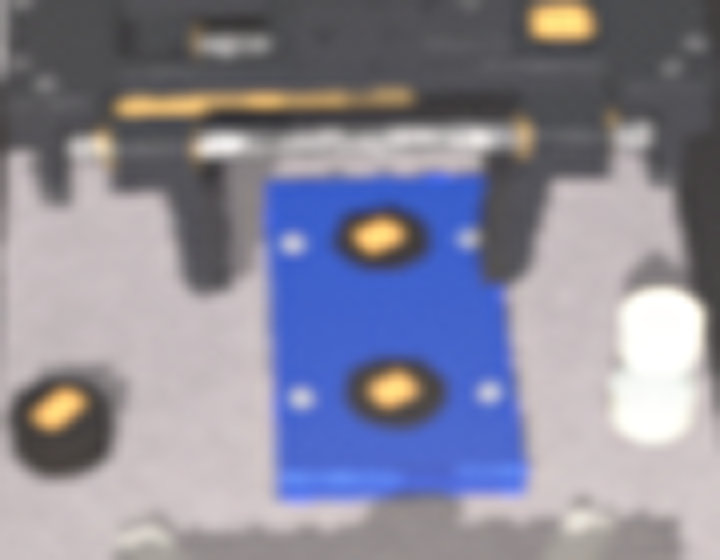

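```bash
python3 -c "
from m import *
d=dict(np.load('side1.npz'))
def tip(d,x0,y0,z,hw):
  for x in(-hw-17.5,-hw,hw,hw+17.5):
    w=toworld(x0+x,y0+9);print(np.round(proj(d,[[w[0]/1e3,w[1]/1e3,z]])))
tip(d,-10.9,-137.7,.215,44)
print('s2');tip(d,-12.7,-132.5,.0533,44)
cv2.imwrite('pics/s1z.png',cv2.resize(d['img'][40:140,190:330],None,fx=5,fy=5,interpolation=cv2.INTER_CUBIC)[:,:,::-1])
for y in range(90,130,4):
  for x in (226,228,230,284,286):
    c0,v=ray(d,(x,y));P=(c0+v[0]*d['range_z'][y,x])*1000;print((x,y),np.round(tostage(P)),round(P[2]),end=' ')
  print()
"
```

```text
[[285. 133.]]
[[277. 133.]]
[[232. 134.]]
[[223. 135.]]
s2
[[282. 193.]]
[[274. 193.]]
[[235. 194.]]
[[227. 194.]]
(226, 90) [  41. -113.] 322 (228, 90) [  45. -691.] -1 (230, 90) [  39. -689.] 0 (284, 90) [ -61. -112.] 320 (286, 90) [ -63. -103.] 325 
(226, 94) [  41. -100.] 321 (228, 94) [  38. -110.] 316 (230, 94) [  34. -113.] 314 (284, 94) [ -62. -114.] 311 (286, 94) [ -63. -100.] 319 
(226, 98) [  41. -104.] 312 (228, 98) [  46. -631.] 2 (230, 98) [  39. -633.] 1 (284, 98) [ -64. -126.] 296 (286, 98) [ -64. -103.] 309 
(226, 102) [  42. -126.] 290 (228, 102) [  39. -138.] 283 (230, 102) [  35. -136.] 284 (284, 102) [ -65. -128.] 286 (286, 102) [ -68. -126.] 287 
(226, 106) [  42. -127.] 281 (228, 106) [  39. -129.] 279 (230, 106) [  35. -129.] 280 (284, 106) [ -65. -127.] 278 (286, 106) [ -69. -126.] 279 
(226, 110) [  43. -126.] 273 (228, 110) [  39. -129.] 271 (230, 110) [  35. -128.] 272 (284, 110) [ -66. -127.] 270 (286, 110) [ -70. -126.] 270 
(226, 114) [  43. -128.] 263 (228, 114) [  39. -126.] 264 (230, 114) [  36. -129.] 262 (284, 114) [ -67. -127.] 260 (286, 114) [ -70. -127.] 261 
(226, 118) [  44. -127.] 255 (228, 118) [  40. -127.] 255 (230, 118) [  36. -129.] 253 (284, 118) [ -67. -125.] 253 (286, 118) [-135. -507.] -1 
(226, 122) [  44. -128.] 245 (228, 122) [  40. -128.] 245 (230, 122) [  36. -129.] 245 (284, 122) [ -68. -126.] 243 (286, 122) [-131. -480.] 2 
(226, 126) [  53. -472.] -1 (228, 126) [  47. -470.] 0 (230, 126) [  41. -471.] -1 (284, 126) [-124. -465.] -2 (286, 126) [-130. -465.] -2
```

View pics/s1z.png

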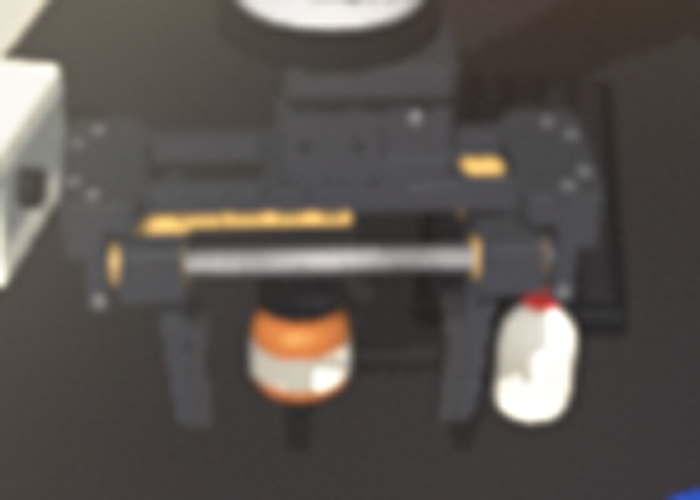

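The side picture and the depth agree that the finger tips end about 24 mm above the reported TCP: z≈40 where 15 is reported, and z≈239 where 215 is reported. The carrier did not move, so the fingers passed over it. The sideways position and body height match the reported pose, so I'll trust the picture for tip height. I'll open, move back (also away from the vial, because the body will come lower), and feel for the real height with small steps.

```bash
python3 -m inch '[[-6,0,-10,0,0,0],[-5.5,0,-9,0,0,0],[0,0,0,0,0,0],[0,0,0,0,0,0],[0,0,0,0,0,0]]' 88 5; python3 -m inch '[[0,5,0,0,0,0],[0,4,0,0,0,0],[0,3,0,0,0,0],[0,0,0,0,0,0],[0,0,0,0,0,0]]'; python3 -c "
from m import *
from plant import r
s=r.get_state();goto(s,toworld(-12,-160),15)
for n in('side',):
    d=r.snapshot(n);np.savez('side4.npz',**d);cv2.imwrite('pics/s4z.png',cv2.resize(d['img'][145:225,205:295],None,fx=8,fy=7,interpolation=cv2.INTER_CUBIC)[:,:,::-1])"
```

```text
clock: 5.38
tool_pos: [0.5312, -0.0424, 0.0153]
eef_rot: [-0.702, -0.086, 0.086, 0.702]
contact_force: [-0.9, 0.2, 0.9]
opening: 0.998
clock: 5.8
tool_pos: [0.531, -0.0419, 0.0029]
eef_rot: [-0.702, -0.086, 0.087, 0.702]
contact_force: [-1.2, -0.5, 0.4]
opening: 0.998
pos [531.  -41.9   2.9] stage [ -11.9 -159.6] target [531.  -42.3  15. ]
shift in current tool axes [ -0.1 -12.1  -0.4] rotvec [-0.0003  0.0011 -0.0007]
shift in final tool axes [ -0.1 -12.1  -0.4]
```

View pics/s4z.png

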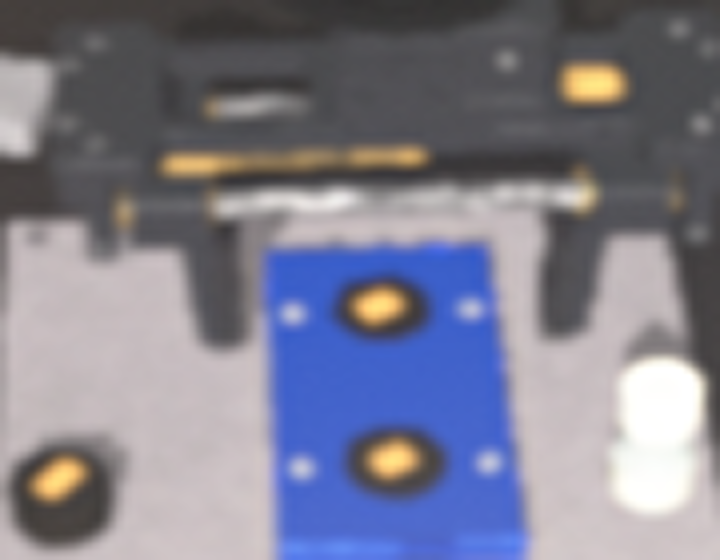

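That confirms it: reported z=2.9 is below the plate top, yet there is no contact. The fingers straddle the carrier, with tips at (222,345) and (560,330) in the zoomed view.

```bash
python3 -m inch '[[0,4,0,0,0,0],[0,3,0,0,0,0],[0,2,0,0,0,0],[0,0,0,0,0,0],[0,0,0,0,0,0]]';python3 -m inch '[[0,2,0,0,0,0],[0,0,0,0,0,0],[0,0,0,0,0,0]]'; python3 -c "
from m import *
from plant import r
s=r.get_state();goto(s,toworld(-12,-160),15)
for n in('side',):
    d=r.snapshot(n);np.savez('side5.npz',**d);cv2.imwrite('pics/s5z.png',cv2.resize(d['img'][145:225,205:295],None,fx=8,fy=7,interpolation=cv2.INTER_CUBIC)[:,:,::-1])"
```

```text
clock: 6.27
tool_pos: [0.5311, -0.0421, -0.0059]
eef_rot: [-0.702, -0.086, 0.087, 0.702]
contact_force: [0.1, 0.4, -0.0]
opening: 0.999
clock: 6.52
tool_pos: [0.5312, -0.0421, -0.0077]
eef_rot: [-0.702, -0.086, 0.086, 0.702]
contact_force: [1.0, -0.0, 0.8]
opening: 0.999
pos [531.2 -42.1  -7.7] stage [ -11.7 -159.9] target [531.  -42.3  15. ]
shift in current tool axes [ -0.3 -22.7  -0.1] rotvec [-0.0001  0.0007  0.    ]
shift in final tool axes [ -0.3 -22.7  -0.1]
```

View pics/s5z.png

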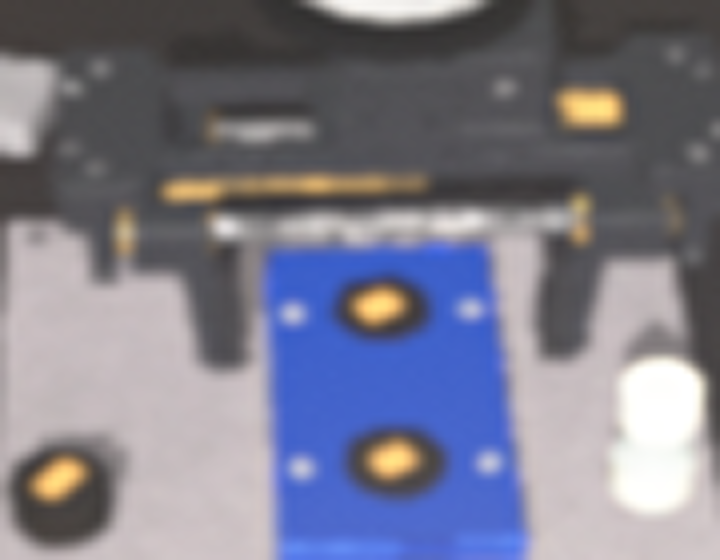

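```bash
python3 -c "
from m import *
d=dict(np.load('side5.npz'))
for z in(10,14,18,22,26):
  for x in(44+9-12,-44-9-12):
    w=toworld(x,-151);q=proj(d,[[w[0]/1e3,w[1]/1e3,z/1e3]])[0];print(z,np.round((q-[205,145])*[8,7]),end=' ')
  print()
"
```

```text
10 [211. 377.] 10 [563. 367.] 
14 [210. 369.] 14 [563. 359.] 
18 [210. 361.] 18 [564. 350.] 
22 [209. 353.] 22 [565. 342.] 
26 [209. 345.] 26 [565. 334.]
```

The tips are at z≈15–16, between the plate and the carrier top. Now I'll cage the carrier and shift it.

```bash
python3 -m inch '[[0,0,0,0,0,0],[0,0,0,0,0,0],[0,0,0,0,0,0],[0,0,0,0,0,0]]' 74 5; python3 -m inch '[[1,0,0,0,0,0],[2,0,0,0,0,0],[2,0,0,0,0,0],[2,0,0,0,0,0],[2,0,0,0,0,0],[2,0,0,0,0,0],[1,0,0,0,0,0],[0,0,0,0,0,0]]';python3 -m inch '[[0,0,0,0,0,0],[0,0,0,0,0,0],[0,0,0,0,0,0],[0,0,0,0,0,0]]' 69 5; python3 -c "
from m import *
from plant import r
s=r.get_state();goto(s,toworld(0,-160),15)
for n in('side',):
    d=r.snapshot(n);np.savez('side6.npz',**d);cv2.imwrite('pics/s6z.png',cv2.resize(d['img'][145:295,195:315],None,fx=5,fy=4,interpolation=cv2.INTER_CUBIC)[:,:,::-1])
b=[b for b in blobs(d,'blue') if np.hypot(*(ctr(b[2])-(250,205)))<20][0][2];print('carrier',rect(d,b,.022),tostage(rect(d,b,.022)[0]))"
```

```text
clock: 6.9
tool_pos: [0.5314, -0.0421, -0.0076]
eef_rot: [-0.702, -0.087, 0.086, 0.702]
contact_force: [0.5, 0.8, 0.2]
opening: 0.842
clock: 7.57
tool_pos: [0.5431, -0.0392, -0.0077]
eef_rot: [0.702, 0.087, -0.086, -0.702]
contact_force: [-2.1, -1.3, 0.5]
opening: 0.847
clock: 7.9
tool_pos: [0.5429, -0.0392, -0.0077]
eef_rot: [-0.702, -0.086, 0.086, 0.702]
contact_force: [-1.3, -0.9, 0.0]
opening: 0.801
pos [542.9 -39.2  -7.7] stage [   0.3 -159.9] target [542.6 -39.3  15. ]
shift in current tool axes [ -0.3 -22.7  -0.1] rotvec [-0.      0.0008  0.0001]
shift in final tool axes [ -0.3 -22.7  -0.1]
carrier (array([533.00622559,  -8.59156799]), [70.53547668457031, 145.18759155273438], np.float32(106.479675)) [  -1.87558982 -127.83506965]
```

View pics/s6z.png

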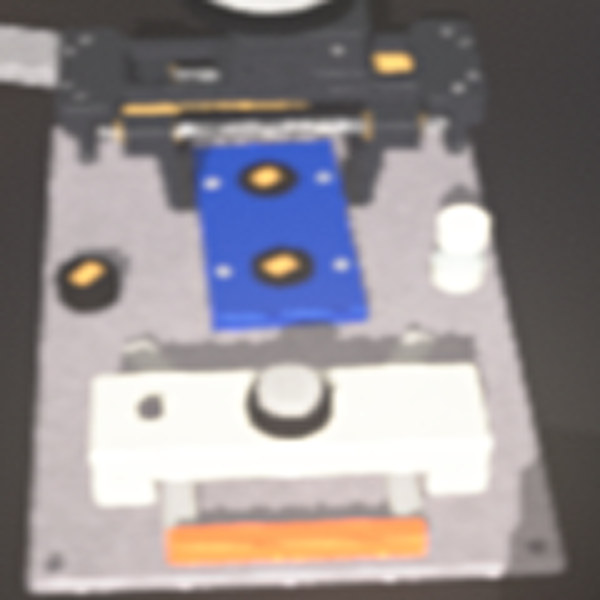

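The carrier is caged (opening 70.5 mm) and centred, but turned about 2.5°. A firmer squeeze should square it.

```bash
python3 -m inch '[[0,0,0,0,0,0],[0,0,0,0,0,0],[0,0,0,0,0,0],[0,0,0,0,0,0]]' 66 25; python3 -c "
from m import *
from plant import r
s=r.get_state();goto(s,toworld(0,-160),15)
d=r.snapshot('side')
b=[b for b in blobs(d,'blue') if np.hypot(*(ctr(b[2])-(250,205)))<20][0][2];print('carrier',rect(d,b,.022),tostage(rect(d,b,.022)[0]))"
```

```text
clock: 8.28
tool_pos: [0.5429, -0.0392, -0.0077]
eef_rot: [-0.702, -0.086, 0.086, 0.702]
contact_force: [-1.2, -1.1, 0.3]
opening: 0.792
pos [542.9 -39.2  -7.7] stage [   0.3 -159.9] target [542.6 -39.3  15. ]
shift in current tool axes [ -0.3 -22.7  -0.1] rotvec [-0.      0.0007  0.0001]
shift in final tool axes [ -0.3 -22.7  -0.1]
carrier (array([532.99725342,  -8.64176941]), [70.85619354248047, 145.43360900878906], np.float32(106.12552)) [  -1.8964403 -127.8816093]
```

```bash
cat >> m.py <<'E'
def gold(d,c,rad=40):
    m=mask(d,(8,70,120),(35,255,255));cs,_=cv2.findContours(m,cv2.RETR_EXTERNAL,cv2.CHAIN_APPROX_NONE)
    out=[]
    for k in cs:
        if cv2.contourArea(k)>=6:
            p=ctr(k)
            if np.hypot(*(p-c))<rad: out.append(1000*plane(d,p,.025)[0])
    return out
E
python3 -c "
from m import *
from plant import r
for n,d,c in (('side0',dict(np.load('side0.npz')),(253,203)),('top0',dict(np.load('top0.npz')),(257,190)),('now',r.snapshot('side'),(250,203))):
    g=sorted(gold(d,c,32),key=lambda p:p[1]);print(n,np.round([tostage(p) for p in g],1))
    v=g[-1]-g[0];print(np.degrees(np.arctan2(v[1],v[0])),np.hypot(*v[:2]))
"
```

```text
side0 [[  -9.5 -170.4]
 [  -9.2  -98.4]]
103.7911983401772 72.0192614543826
top0 [[  -9.8 -170.2]
 [  -9.9  -98.1]]
104.03903126397974 72.06982720486668
now [[   1.2 -168.4]
 [  -2.2  -96.7]]
106.68991149087586 71.73420124752963
```

```bash
python3 -m inch '[[0,0,0,0,0.012,0],[0,0,0,0,0.012,0],[0,0,0,0,0.012,0],[0,0,0,0,0.012,0],[0,0,0,0,0,0],[0,0,0,0,0,0]]'; python3 -c "
from m import *
from plant import r
for n,d,c in (('now',r.snapshot('side'),(250,203)),):
    g=sorted(gold(d,c,32),key=lambda p:p[1]);print(n,np.round([tostage(p) for p in g],1))
    v=g[-1]-g[0];print(np.degrees(np.arctan2(v[1],v[0])),np.hypot(*v[:2]))
"
```

```text
clock: 8.88
tool_pos: [0.5433, -0.039, -0.0077]
eef_rot: [-0.704, -0.07, 0.069, 0.704]
contact_force: [0.2, -0.7, -0.1]
opening: 0.792
now [[   0.9 -168.4]
 [   1.1  -96.9]]
103.77798207798728 71.56029315440492
```

The carrier is now square (103.8° against 104°) at x≈+1. I'll release and rise. Because the fingers are short, the body would come down to about vial height, so I'll turn the gripper 90° and push with the outer face of its front finger. That keeps the body clear of both the vial and the bridge.

```bash
python3 -m inch '[[0,0,0,0,0,0],[0,0,0,0,0,0],[0,0,0,0,0,0],[0,0,0,0,0,0]]' 80 40;  python3 -m inch '[[0,-8,0,0,0,0],[0,-20,0,0,0,0],[0,-20,0,0,0,0],[0,-20,0,0,0,0],[0,-20,0,0,0,0],[0,-20,0,0,0,0],[0,0,0,0,0,0]]' 88.1; python3 -c "
from m import *
from plant import r
for n,d,c in (('now',r.snapshot('side'),(250,203)),):
    g=sorted(gold(d,c,32),key=lambda p:p[1]);print(n,np.round([tostage(p) for p in g],1))
    v=g[-1]-g[0];print(np.degrees(np.arctan2(v[1],v[0])),np.hypot(*v[:2]))
s=r.get_state()
goto(s,toworld(0.5,-285),100,SY)
"
```

```text
clock: 9.27
tool_pos: [0.5431, -0.039, -0.0076]
eef_rot: [-0.704, -0.07, 0.069, 0.704]
contact_force: [0.2, -0.3, 0.8]
opening: 0.912
clock: 9.85
tool_pos: [0.5452, -0.0394, 0.1042]
eef_rot: [0.704, 0.072, -0.067, -0.703]
contact_force: [0.1, 0.7, 0.9]
opening: 0.999
now [[   0.9 -168.4]
 [   1.1  -96.9]]
103.77798207798728 71.56029315440492
pos [544.4 -39.3 102.5] stage [   1.7 -160.4] target [ 573.3 -160.5  100. ]
shift in current tool axes [   4.7    2.6 -124.5] rotvec [-0.0027  1.5233  0.0043]
shift in final tool axes [124.6   2.5  -1.2]
```

```bash
python3 -m inch '[[0,0,0,0,0.117,0],[0,0,0,0,0.117,0],[0,0,0,0,0.117,0],[0,0,0,0,0.117,0],[0,0,0,0,0.117,0],[0,0,0,0,0.117,0],[0,0,0,0,0.117,0],[0,0,0,0,0.117,0],[0,0,0,0,0.117,0],[0,0,0,0,0.117,0],[0,0,0,0,0.117,0],[0,0,0,0,0.117,0]]'; python3 -m inch '[[0,0,0,0,0.117,0],[20,0,0,0,0,0],[30,0,0,0,0,0],[30,0,0,0,0,0],[30,0,0,0,0,0],[14,0,0,0,0,0],[0,0,0,0,0,0],[0,0,0,0,0,0]]'; python3 -c "
from m import *
from plant import r
s=r.get_state();print(np.round(s['q'],2))
goto(s,toworld(0.8,-285),-8,SY)
d=r.snapshot('side');cv2.imwrite('pics/side7.png',d['img'][:,:,::-1])
"
```

```text
clock: 10.9
tool_pos: [0.5421, -0.0391, 0.0994]
eef_rot: [0.581, -0.403, 0.402, -0.581]
contact_force: [-0.5, 0.4, -0.4]
opening: 0.999
clock: 11.57
tool_pos: [0.5724, -0.1587, 0.0995]
eef_rot: [-0.558, 0.436, -0.434, 0.558]
contact_force: [-0.2, 1.3, 0.4]
opening: 1.0
[-0.02  0.84  0.38  1.78 -0.5   0.62 -0.67]
pos [ 572.4 -158.7   99.5] stage [   0. -283.] target [ 573.6 -160.4   -8. ]
shift in current tool axes [  2.2 107.5   0.9] rotvec [ 0.0013  0.0016 -0.0018]
shift in final tool axes [  2.  107.5   0.8]
```

View pics/side7.png

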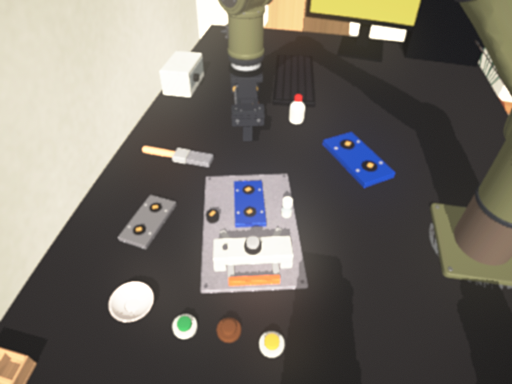

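The gripper at (248,110) is in line behind the carrier. I'll lower it behind the rear edge.

```bash
python3 -m inch '[[0,25,0,0,0,0],[0,30,0.5,0,0,0],[0,25,0,0,0,0],[0,15,0,0,0,0],[0,6,0,0,0,0],[0,4,0,0,0,0],[0,0,0,0,0,0],[0,0,0,0,0,0]]'; python3 -c "
from m import *
from plant import r
s=r.get_state()
goto(s,toworld(0.8,-270),-8,SY)
d=r.snapshot('side');cv2.imwrite('pics/side8.png',cv2.resize(d['img'][100:250,180:320],None,fx=5,fy=4,interpolation=cv2.INTER_CUBIC)[:,:,::-1])
"
```

```text
clock: 12.28
tool_pos: [0.5742, -0.1588, -0.0039]
eef_rot: [-0.558, 0.434, -0.435, 0.558]
contact_force: [-0.3, -0.0, 0.4]
opening: 1.003
pos [ 574.2 -158.8   -3.9] stage [   1.8 -283.5] target [ 570.  -145.9   -8. ]
shift in current tool axes [-13.5   4.1  -1. ] rotvec [-0.0011  0.0033  0.0003]
shift in final tool axes [-13.5   4.1  -1. ]
```

View pics/side8.png

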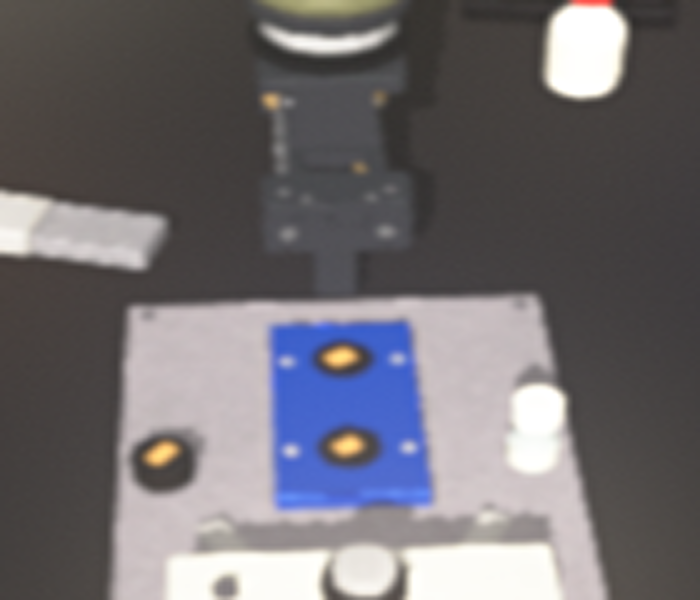

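```bash
python3 -m inch '[[0,3.5,-1,0,0,0],[-3,0,0,0,0,0],[-4,0,0,0,0,0],[-4,0,0,0,0,0],[-4,0,0,0,0,0],[-4,0,0,0,0,0],[-4,0,0,0,0,0],[-4,0,0,0,0,0],[-4,0,0,0,0,0],[-4,0,0,0,0,0],[-2,0,0,0,0,0],[0,0,0,0,0,0]]'
cat > look.py <<'E'
import sys
from m import *
from plant import r
s=r.get_state();d=r.snapshot('side')
cv2.imwrite(f'pics/{sys.argv[1]}.png',cv2.resize(d['img'][130:310,180:320],None,fx=5,fy=3.3,interpolation=cv2.INTER_CUBIC)[:,:,::-1])
goto(s,toworld(0.8,-127),-7.5,SY)
g=sorted(gold(d,(250,213),50),key=lambda p:p[1]);print(np.round([tostage(p) for p in g],1))
if len(g)==2: v=g[-1]-g[0];print(np.degrees(np.arctan2(v[1],v[0])),np.hypot(*v[:2]))
E
python3 look.py l1
```

```text
clock: 13.33
tool_pos: [0.5636, -0.123, -0.0082]
eef_rot: [-0.558, 0.435, -0.434, 0.558]
contact_force: [0.2, -0.3, 1.0]
opening: 0.996
pos [ 563.6 -123.    -8.2] stage [ 1.000e-01 -2.462e+02] target [535.4  -7.1  -7.5]
shift in current tool axes [-119.2   -0.6    1.1] rotvec [ 0.      0.003  -0.0005]
shift in final tool axes [-119.2   -0.7    0.7]
[[   0.8 -153.2]
 [   1.   -82.1]
 [  85.1  -94.2]]
```

View pics/l1.png

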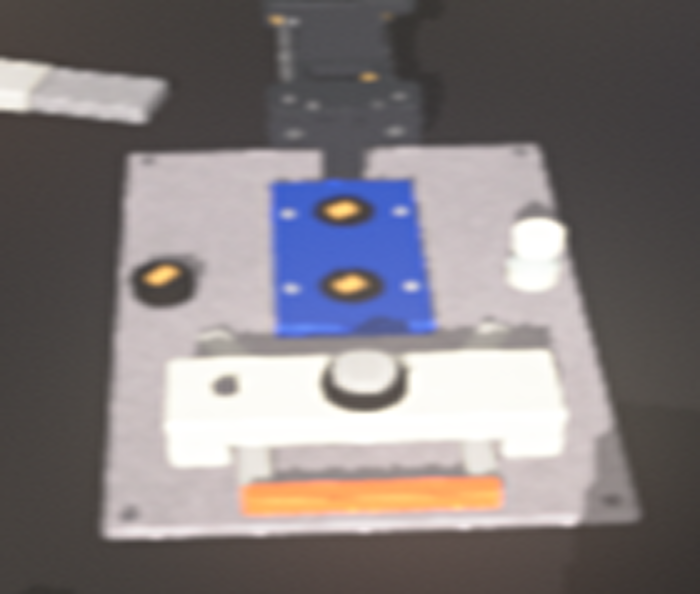

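The carrier slid 15 mm straight, staying at x≈+0.9. About 122 mm remain, so I'll carry on.

```bash
python3 -m inch '[[-3,0,0,0,0,0],[-6,0,0,0,0,0],[-6,0,0,0,0,0],[-6,0,0,0,0,0],[-6,0,0,0,0,0],[-6,0,0,0,0,0],[-6,0,0,0,0,0],[-6,0,0,0,0,0],[-6,0,0,0,0,0],[-4,0,0,0,0,0],[-2,0,0,0,0,0],[0,0,0,0,0,0]]'; python3 look.py l2
```

```text
clock: 14.38
tool_pos: [0.5494, -0.0673, -0.0083]
eef_rot: [-0.558, 0.435, -0.434, 0.558]
contact_force: [0.6, 0.2, 0.5]
opening: 0.999
pos [549.4 -67.3  -8.3] stage [  -0.2 -188.8] target [535.4  -7.1  -7.5]
shift in current tool axes [-61.8  -0.7   1.2] rotvec [ 0.0004  0.0034 -0.0012]
shift in final tool axes [-61.8  -0.8   1. ]
[[  0.9 -96.7]
 [ 85.1 -94.2]]
15.705004603056516 84.14900491520908
```

View pics/l2.png

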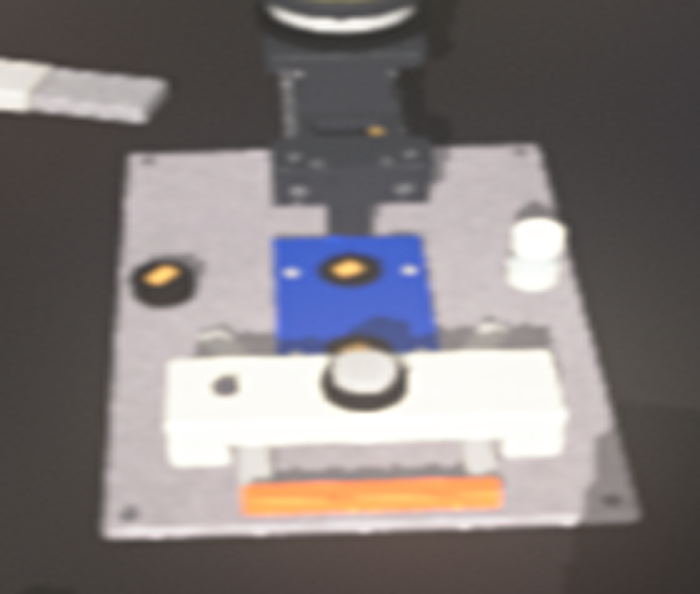

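The carrier is entering the lane straight, with its rear specimen at stage (0.9,-96.7). About 65 mm remain.

```bash
python3 -m inch '[[-3,0,0,0,0,0],[-5,0,0,0,0,0],[-6,0,0,0,0,0],[-6,0,0,0,0,0],[-6,0,0,0,0,0],[-6,0,0,0,0,0],[-6,0,0,0,0,0],[-6,0,0,0,0,0],[-5,0,0,0,0,0],[-4,0,0,0,0,0],[-2,0,0,0,0,0],[0,0,0,0,0,0]]'; python3 look.py l3
```

```text
clock: 15.43
tool_pos: [0.536, -0.014, -0.0082]
eef_rot: [-0.558, 0.435, -0.434, 0.558]
contact_force: [0.2, 0.6, -0.1]
opening: 1.001
pos [536.  -14.   -8.2] stage [  -0.3 -133.9] target [535.4  -7.1  -7.5]
shift in current tool axes [-6.8 -0.7  1.1] rotvec [ 0.0003  0.0034 -0.0011]
shift in final tool axes [-6.9 -0.7  1.1]
[[ 85.1 -94.2]
 [  1.4 -41.9]]
162.01967001446744 98.66202100635505
```

View pics/l3.png

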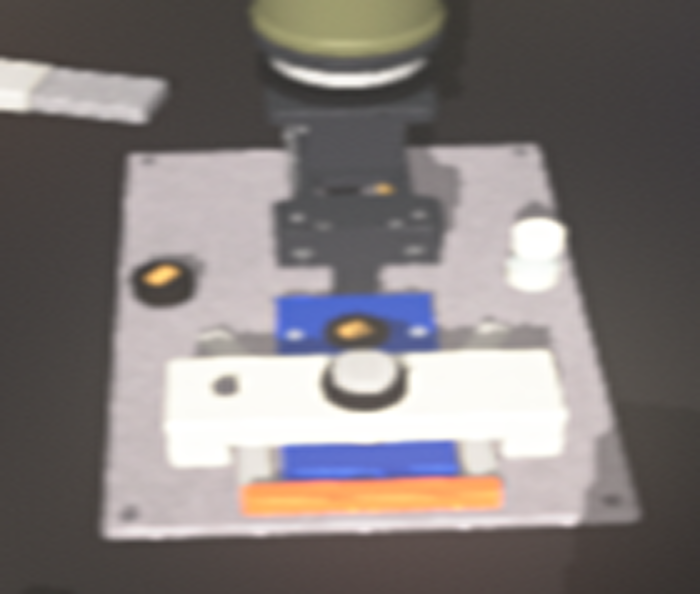

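The front edge shows beyond the bridge, about 10 mm short of the stop. I'll finish in small steps and watch the force.

```bash
python3 -m inch '[[-1.5,0,0,0,0,0],[-1.5,0,0,0,0,0],[-1.5,0,0,0,0,0],[-1.5,0,0,0,0,0],[-1,0,0,0,0,0],[0,0,0,0,0,0],[0,0,0,0,0,0]]';python3 -m inch '[[-1,0,0,0,0,0],[0,0,0,0,0,0]]'; python3 -m inch '[[-1,0,0,0,0,0],[0,0,0,0,0,0]]';python3 look.py l4
```

```text
clock: 16.07
tool_pos: [0.5345, -0.008, -0.0082]
eef_rot: [-0.558, 0.435, -0.434, 0.558]
contact_force: [-0.3, -1.8, 0.3]
opening: 0.997
clock: 16.23
tool_pos: [0.5343, -0.0072, -0.0082]
eef_rot: [-0.558, 0.435, -0.435, 0.558]
contact_force: [-0.4, -1.8, -0.7]
opening: 0.998
clock: 16.4
tool_pos: [0.5341, -0.0062, -0.0082]
eef_rot: [-0.558, 0.435, -0.435, 0.558]
contact_force: [1.8, -1.6, 0.8]
opening: 1.005
pos [534.1  -6.2  -8.2] stage [  -0.3 -125.8] target [535.4  -7.1  -7.5]
shift in current tool axes [ 1.2 -0.7  1.1] rotvec [-0.      0.0026 -0.0001]
shift in final tool axes [ 1.2 -0.7  1.1]
[[ 85.1 -94.2]
 [  0.2 -34.2]]
158.75267831876755 103.93409157688478
```

```bash
python3 -m inch '[[-1,0,0,0,0,0],[0,0,0,0,0,0]]';python3 -m inch '[[-1,0,0,0,0,0],[0,0,0,0,0,0]]'; python3 -m inch '[[-0.7,0,0,0,0,0],[0,0,0,0,0,0]]'; python3 look.py l5
```

```text
clock: 16.62
tool_pos: [0.5338, -0.0053, -0.0082]
eef_rot: [-0.558, 0.435, -0.435, 0.558]
contact_force: [-0.7, -1.8, 0.9]
opening: 1.0
clock: 16.78
tool_pos: [0.534, -0.0052, -0.0081]
eef_rot: [0.558, -0.434, 0.435, -0.558]
contact_force: [0.3, -3.8, -0.1]
opening: 1.001
clock: 16.95
tool_pos: [0.534, -0.0051, -0.0081]
eef_rot: [0.558, -0.434, 0.436, -0.557]
contact_force: [1.4, -5.2, -1.0]
opening: 1.002
pos [534.   -5.1  -8.1] stage [  -0.  -124.7] target [535.4  -7.1  -7.5]
shift in current tool axes [ 2.3 -0.6  0.8] rotvec [-0.001   0.0013  0.0022]
shift in final tool axes [ 2.3 -0.6  0.8]
[[ 85.1 -94.2]
 [  1.  -33.1]]
157.99404773958543 103.94122041055432
```

View pics/l5.png

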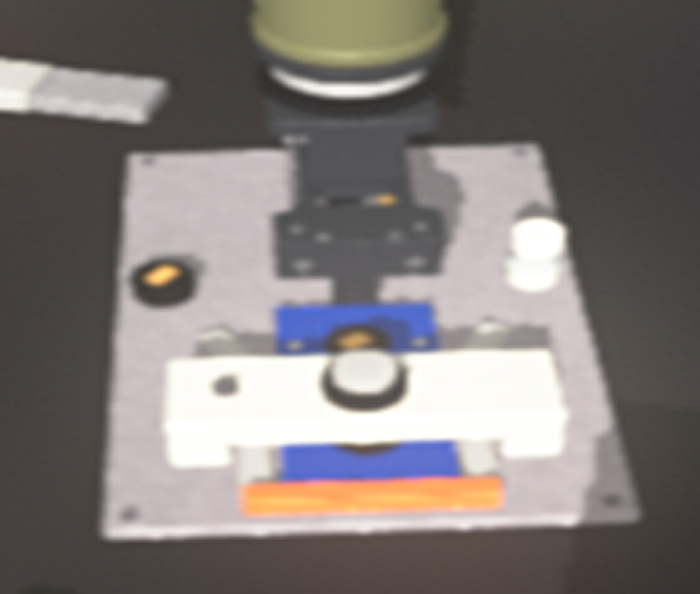

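The force climbs to 5 N with no further motion, and in the picture the blue edge meets the orange bar at (370,480), square. I'll give one more slight press, then back off and rise.

```bash
python3 -m inch '[[-1,0,0,0,0,0],[0,0,0,0,0,0],[0,0,0,0,0,0]]'; python3 -m inch '[[3,0,0,0,0,0],[8,0,0,0,0,0],[12,0,0,0,0,0],[0,-20,0,0,0,0],[0,-35,0,0,0,0],[0,-35,0,0,0,0],[0,-35,0,0,0,0],[0,-25,0,0,0,0],[0,0,0,0,0,0],[0,0,0,0,0,0]]'; python3 look.py l6
python3 -c "
from m import *
from plant import r
d=r.snapshot('top');cv2.imwrite('pics/top6.png',d['img'][:,:,::-1])"
```

```text
clock: 17.25
tool_pos: [0.534, -0.0051, -0.008]
eef_rot: [0.558, -0.434, 0.436, -0.557]
contact_force: [2.0, -6.1, -0.3]
opening: 1.001
clock: 18.08
tool_pos: [0.5395, -0.0253, 0.1429]
eef_rot: [-0.557, 0.434, -0.435, 0.558]
contact_force: [0.2, -0.2, -0.2]
opening: 0.999
pos [539.5 -25.3 142.9] stage [   0.4 -145.6] target [535.4  -7.1  -7.5]
shift in current tool axes [-1.860e+01  1.504e+02  1.000e-01] rotvec [-0.0024  0.0026 -0.    ]
shift in final tool axes [-18.6 150.4   0.4]
[[ 85.1 -94.2]
 [  0.8 -33.3]]
158.11797330695194 103.93856629360185
```

View pics/l6.png

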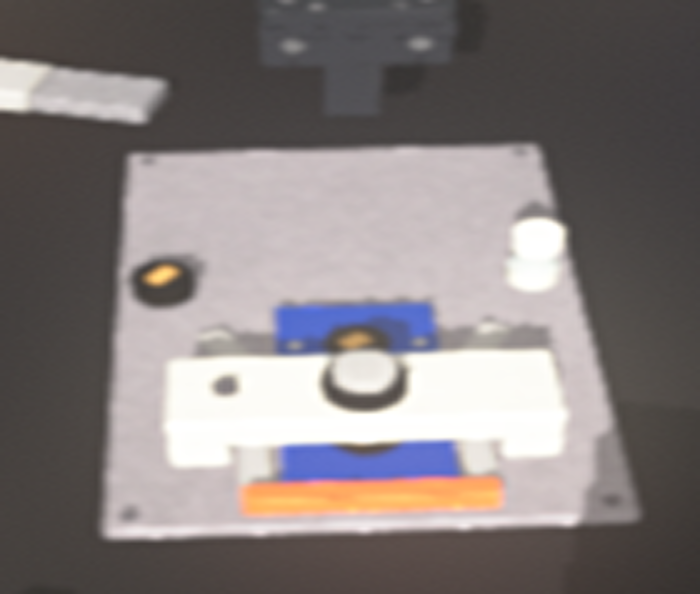

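```bash
python3 -m inch '[[-30,0,13,0,0,0],[-34,0,14,0,0,0],[-34,0,14,0,0,0],[-34,0,14,0,0,0],[-34,0,14,0,0,0],[-34,0,14,0,0,0],[-34,0,14,0,0,0],[-34,0,14,0,0,0],[-34,0,14,0,0,0],[-8,0,5,0,0,0],[0,0,0,0,0,0],[0,0,0,0,0,0]]' 0 20; python3 -c "
from m import *
from plant import r
s=r.get_state();goto(s,(590.5,306.5),30,SY)
print('rear edge',tostage(1000*plane(dict(np.load('side0.npz')),(251,222.4),.022)))
for n in('side','top'):
    d=r.snapshot(n);cv2.imwrite(f'pics/{n}9.png',d['img'][:,:,::-1]);np.savez(n+'9.npz',**d)"
```

```text
clock: 19.18
tool_pos: [0.5883, 0.3058, 0.14]
eef_rot: [0.559, -0.435, 0.434, -0.556]
contact_force: [-0.3, -0.4, 0.5]
opening: 0.117
pos [588.3 305.8 140. ] stage [127.8 163.9] target [590.5 306.5  30. ]
shift in current tool axes [ -0.3 110.    2.7] rotvec [0.0032 0.0024 0.0018]
shift in final tool axes [-1.0e-01  1.1e+02  2.3e+00]
rear edge [[ -1.6332085  -64.69285567]]
```

View pics/side9.png

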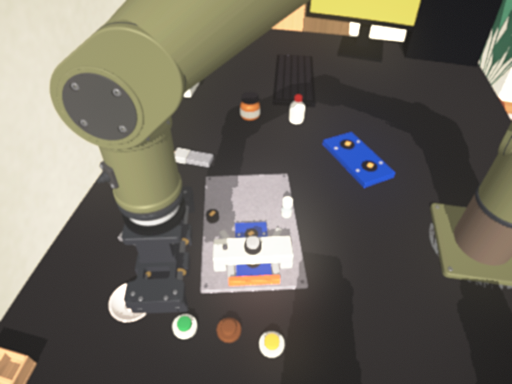

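View pics/top9.png

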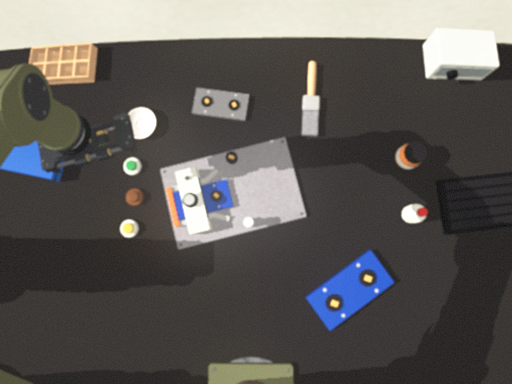

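The carrier is home: its rear edge measures y=-64.7 against an expected -65. The gripper is near (155,270) in the side view, and the green button at (185,325) is free. I'll come down over it.

```bash
python3 -m inch '[[0,25,1,0,0,0],[0,30,1,0,0,0],[0,30,0,0,0,0],[0,25,0,0,0,0],[0,10,0,0,0,0],[0,4,0,0,0,0],[0,0,0,0,0,0],[0,0,0,0,0,0]]' 0 20; python3 -c "
from m import *
from plant import r
s=r.get_state();goto(s,(590.5,306.5),-5,SY)
for n in('side','top'):
    d=r.snapshot(n);np.savez(n+'10.npz',**d)
    a=d['img'][260:370,110:260] if n=='side' else d['img'][100:220,60:210]
    cv2.imwrite(f'pics/{n}10.png',cv2.resize(a,None,fx=5,fy=5,interpolation=cv2.INTER_CUBIC)[:,:,::-1])"
```

```text
clock: 19.95
tool_pos: [0.5924, 0.3072, 0.0194]
eef_rot: [-0.557, 0.434, -0.435, 0.558]
contact_force: [-0.9, -0.4, 0.4]
opening: 0.002
pos [592.4 307.2  19.4] stage [132.1 164.2] target [590.5 306.5  -5. ]
shift in current tool axes [ 0.2 24.3 -2. ] rotvec [-0.0023  0.0014  0.0002]
shift in final tool axes [ 0.2 24.4 -2. ]
```

View pics/side10.png

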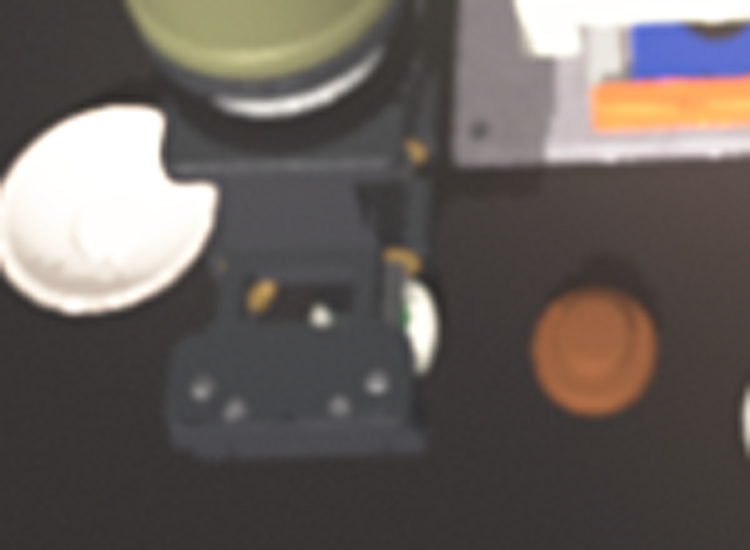

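View pics/top10.png

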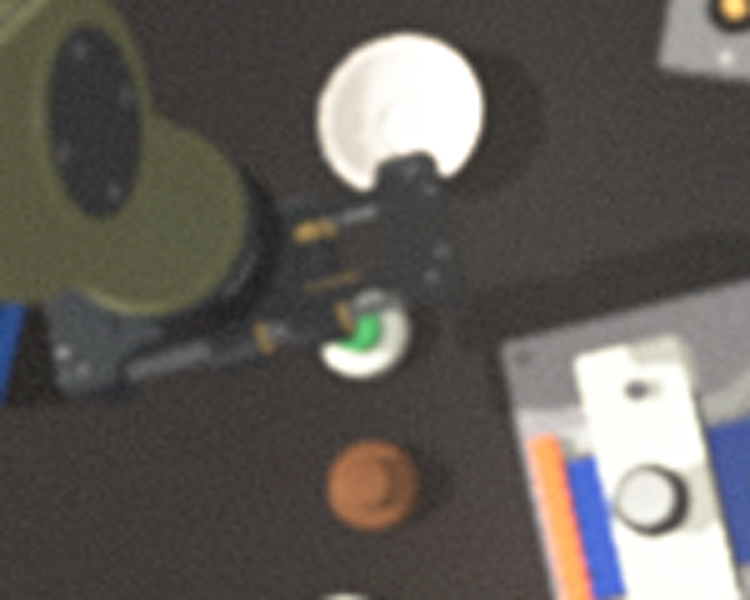

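```bash
python3 -m inch '[[0,8,-2,0,0,0],[0,6,0,0,0,0],[0,4,0,0,0,0],[0,0,0,0,0,0],[0,0,0,0,0,0]]'; python3 -m inch '[[0,2,0,0,0,0],[0,0,0,0,0,0]]'; python3 -m inch '[[0,2,0,0,0,0],[0,0,0,0,0,0]]'; python3 -m inch '[[0,2,0,0,0,0],[0,0,0,0,0,0]]'
```

```text
clock: 20.47
tool_pos: [0.5886, 0.3074, -0.0006]
eef_rot: [0.558, -0.435, 0.434, -0.558]
contact_force: [-0.2, 0.4, 0.8]
opening: 0.007
clock: 20.63
tool_pos: [0.5893, 0.3074, -0.0021]
eef_rot: [-0.558, 0.435, -0.435, 0.558]
contact_force: [-0.4, 0.6, 2.4]
opening: 0.003
clock: 20.8
tool_pos: [0.5893, 0.3074, -0.0041]
eef_rot: [-0.558, 0.435, -0.435, 0.558]
contact_force: [-0.9, 0.3, 3.1]
opening: 0.007
clock: 20.97
tool_pos: [0.5893, 0.3074, -0.0061]
eef_rot: [-0.558, 0.435, -0.435, 0.558]
contact_force: [-1.2, 0.8, 4.0]
opening: 0.006
```

The spring force began at a reported z of about -1.5, right where the button's top should be. I'll press on to the bottom.

```bash
python3 -m inch '[[0,1,0,0,0,0],[0,0,0,0,0,0]]'; python3 -m inch '[[0,1,0,0,0,0],[0,0,0,0,0,0]]'; python3 -m inch '[[0,1,0,0,0,0],[0,0,0,0,0,0]]'
```

```text
clock: 21.13
tool_pos: [0.5893, 0.3074, -0.0068]
eef_rot: [-0.558, 0.435, -0.435, 0.558]
contact_force: [-0.7, 0.6, 5.0]
opening: 0.006
clock: 21.3
tool_pos: [0.5894, 0.3074, -0.0069]
eef_rot: [-0.557, 0.435, -0.435, 0.558]
contact_force: [-2.8, -1.2, 11.8]
opening: 0.01
clock: 21.47
tool_pos: [0.5894, 0.3074, -0.0071]
eef_rot: [-0.557, 0.435, -0.435, 0.558]
contact_force: [-4.7, -0.2, 17.0]
opening: 0.007
```

There is a hard stop after about 6 mm of travel: the spring gave 5 N, then it rose steeply to 17 N, so the button is fully down. I'll release and rise.

```bash
python3 -m inch '[[0,0,0,0,0,0],[0,-3,0,0,0,0],[0,-10,0,0,0,0],[0,-30,0,0,0,0],[0,-35,0,0,0,0],[0,-35,0,0,0,0],[-20,-20,0,0,0,0],[-30,0,0,0,0,0],[-30,0,20,0,0,0],[-20,0,20,0,0,0],[0,0,0,0,0,0],[0,0,0,0,0,0]]'; python3 -c "
from m import *
from plant import r
for n in('side','top'):
    d=r.snapshot(n);np.savez(n+'11.npz',**d)
    cv2.imwrite(f'pics/{n}11.png',d['img'][:,:,::-1])
    d0=dict(np.load(n+'0.npz'));g=[ctr(blobs(x,'green')[0][2]) if blobs(x,'green') else None for x in(d0,d)];print(n,'green',g)
    o=blobs(d,'orange')[0];
    b=[np.round(np.r_[tostage(rect(d,k,.022)[0]),rect(d,k,.022)[1:][1]],1).tolist() +[np.round(rect(d,k,.022)[1],0).tolist()] for a,_,k in blobs(d,'blue')];print(b)
s=r.get_state();print(s['tool_pos'],s['contact_force'],s['clock'])"
```

```text
clock: 22.47
tool_pos: [0.6031, 0.4151, 0.123]
eef_rot: [0.558, -0.434, 0.434, -0.558]
contact_force: [0.3, -0.7, -0.6]
opening: 0.005
side green [array([183.90495868, 323.38016529]), array([183.90495868, 323.38016529])]
[[-297.4, -280.0, 125.5, [116.0, 214.0]], [0.0, 57.4, 13.8, [22.0, 66.0]], [0.1, -50.3, 11.2, [26.0, 64.0]]]
top green [array([130.72072072, 165.        ]), array([130.68888889, 164.96444444])]
[[-302.7, -292.5, 125.3, [105.0, 200.0]], [208.0, 423.7, 78.7, [74.0, 184.0]], [-1.0, -34.0, 14.4, [63.0, 67.0]], [-1.1, 64.1, 13.9, [12.0, 67.0]]]
[0.6033148  0.41199784 0.1234292 ] [ 1.00245001 -0.30135633 -0.11596101] 22.5667
```

View pics/side11.png

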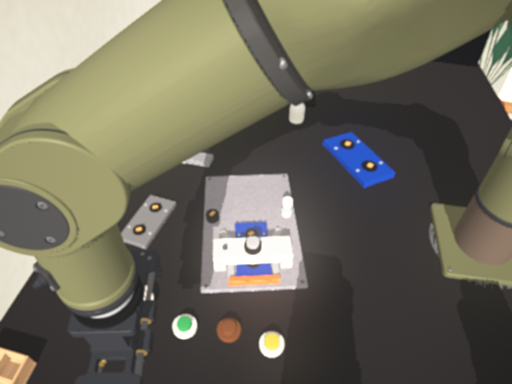

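View pics/top11.png

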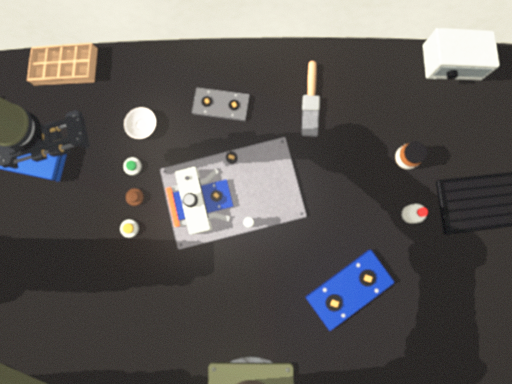

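```bash
python3 -c "
from plant import r
print(r.finish_job())"
```

```text
the job is handed in; nothing more can be done
None
```

I pushed the blue carrier flat under the bridge to the orange stop, pressed the green button fully down, let go, and handed the job in at about 22.6 s. No verdict was reported.

**How it went**
- I first gripped the carrier lightly to centre and square it in the lane. Then I pushed it from behind with one finger in small steps.
- It reached the stop with the force rising to 6 N and no further movement.
- The green button gave a spring force of up to 5 N over about 6 mm of travel, then a hard stop at 17 N.

**Last checks**
- **Carrier:** its centre is within about 1 mm of the lane's centre line. Its rear edge measured y = -64.7 mm (home is -65), and its front edge looks flush with the stop. The clean top-view strip by the stop is square within about 0.1°. The side-view strip between bridge and finger side read 2.8° off, which I put down to the bridge's shadow and the part hidden by the bridge.
- **Buttons and force:** the green button is back where it started in both views, and the wrist force is near zero. I saw no change to the yellow button or the other things on the bench.

**Disagreements**
- **Finger tips:** the pictures showed them about 24 mm above the reported TCP, so my first try at gripping the carrier passed above it without moving it. I worked by the measured tip height after that. The button's top was felt where that height predicted.
- **Carrier position:** the rear specimen's position puts the carrier's centre about 2 mm short of what the rear edge shows, at y of about 2.6 mm. That is still inside the 1 to 9 mm window.

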